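# Set the stock tags of the flask-stopper bins

### The arm

A 6-joint arm with a two-finger parallel gripper is mounted at the origin on the work surface. World frame = base frame: x ahead of the robot, y to its left, z up, the work surface at z = 0. Lengths are in m, angles in degrees, forces in N, time in s.
With the tool pointing down it reaches from about 0.375 to 0.9 m from the base axis. Payload 3.1 kg.
Tool frame: the origin (TCP) lies between the finger pads; the fingertips stand 22 mm ahead of it and the grasp point (between the pads) lies 3 mm ahead of it (bot.tip_extent is the distance from the TCP to the fingertips, in m); y points along the fingers, z is the direction in which the jaws open and shut, and the axes are right-handed (so a half turn about y gives the same grasp; the last joint's range is limited). The gripper opens to 87 mm and grips with 3 to 60 N. Pads are 19 mm wide; open, the fingers measure 117 mm over their backs; the gripper's body (75 mm by 190 mm) begins 51 mm behind the grasp point.
Start: joints at [61.335, 30.224, 82.088, -0, 67.689, -10.227], TCP at [0.198, 0.593, 0.245] pointing down, gripper open.
Joint ranges: [-176.69, 176.69], [-43.24, 126.21], [12.49, 139.97], [-82, 262], [0, 151.66], [-163.58, 163.58]. Speed limits (degrees/s): [159.86, 159.86, 180, 180, 180, 180].

### API

Orientations are given as a 3x3 rotation matrix whose columns are the frame's x, y, z axes.
In Python, from rig import bot, eyes, models gives the robot as it stands. The module is installed in compiled form; this text tells all that it offers.
- The arm moves only by the tool arm_command, never from a script. Its arguments are lists of equal length, an entry for each row: "translation": the shift along the tool's x, y, z each as a share of 0.08 m, from -1 to 1, a list of three; "rotation": the turn, a rotation vector about the tool's x, y, z each as a share of 60 degrees, from -1 to 1, a list of three; "grip": the closure, from -1 (fully open) to 1 (shut), so that 0 is half open. In form: {"translation": [[x, y, z], ...], "rotation": [[rx, ry, rz], ...], "grip": [grip, ...]}. A call has 1 to 5 rows; each row is the pose to reach, as a shift and turn from the pose commanded when the call began, along the tool's axes at that moment; what a row does not reach only later rows make up. A row lasts 1/10 s, in which the tool goes at most 50 mm and 8.59 degrees, less where a joint would pass 70% of its speed; a pose out of reach is approached as far as the arm can. A call with a number of a shift or a turn outside -1 to 1 is refused whole. A call with a gripper value outside its range is refused whole. The fingers move at their own pace and stop on an object; the grip force is fixed at half the most. Time passes only in rows, so rows that repeat a pose let the fingers close. It gives the time, the measured TCP pose, the force and the opening at its end, in the units of the state.
- bot.read_state(): the state, without advancing time (a new reading comes with each control period).
- eyes.capture(name): name is "scene" or "top" or "wrist"; returns a dict with "image" (384x512x3 uint8, blue, green, red), "mtx" (3x3 intrinsics, pixels), "rvec" (rotation vector, rad) and "tvec" (3), from world to camera coordinates, as OpenCV has them; the wrist camera has in their place "hand_eye" (4x4, takes a point from camera to tool coordinates, whose origin is the TCP and whose axes are the tool frame's). Camera axes: x right, y down, z forward; pixel columns grow to the right and rows downward; lengths in m; the calibration is good to about 2 mm. A picture is of the moment at which its call begins: read the wrist's pose just before it. There is no depth.
- bot.hand_in(): hands the job in, once; it reports no verdict.
Trained networks look in the newest picture that a camera, given by its name, has taken for a name from the list of things; names that differ only in an ending like _2 or _b are one class to them, and where a whole thing is asked for, a point or a joint stands for the part that bears it (a point fixed in the world has none). Each returns a list of dicts, best first, with "conf" (0 to 1); they miss things now and then, are a little off and sometimes report something else, mostly with a low value. They report only what shows in the picture. A call takes as long as a camera call. They do not tell look-alikes from the thing itself.
- models.recognise(camera, thing): "extent" ([left, top, right, bottom] as shares, 0 to 1, of the picture: columns of its width, rows of its height, round what is visible of it).
- models.spot_point(camera, thing): "point" ([column, row] as shares, 0 to 1, of the picture: columns of its width, rows of its height: a listed point, or the origin of a listed thing).
The state is a dict: "time_s": time; "joint_positions": joint angles; "qvel": joint speeds; "tau": joint torques, N m; "position": TCP position; "tcp_rot": TCP orientation; "force": force on the tool from outside, world axes, zero at the start; "moment": the same for the moment, N m; "opening": opening from 0.0 (shut) to 1.0 (fully open).
Only numpy, scipy, OpenCV 4.12 (cv2) and the standard library are available. Lean on these libraries where they do the work, as an engineer would, in place of code of your own. Each camera call takes 0.05 s, during which the arm holds its last target. There are 200 camera calls.

### The job

On the stock board, set the hinged tags with light pushes of a fingertip so that exactly the full bins (all six places hold a stopper) show the disc: the tag in front of a full bin leans all the way over towards its bin with its round-disc face up, and the tag in front of a bin that is not full leans all the way towards the robot with its two-bar face up. Pinch and lift nothing, leave the bins and everything else standing where they are, and finish clear of everything.

Things in the scene. Friction and masses are not known exactly. Their poses are not given: they have to be found in the camera images.
- board: flat grey board 300 (x) x 450 (y) x 8 mm, fixed on the bench; origin at the centre of its underside, x points from the robot's side to the bins, y along the row of four bays. Bays are 105 mm apart, centred at y = -157.5, -52.5, 52.5, 157.5 mm; in each, the tag's hinge is at x = -80 mm and the bin's centre at about x = +80 mm
- tag_a (a joint): white plastic tag, 50 wide x 70 tall x 4 mm, about 40 g, hinged along its lower edge. 0 = upright; +0.50 = leaning fully away from the robot, towards its bin, disc face up; -0.50 = leaning fully towards the robot, bars face up. It falls by its own weight to the side it leans to, onto a stop: no spring, well under 1 N at the free edge tips it
- tag_a_hinge (a point): middle of the hinge line of tag_a, 28 mm above the bench; x points to its bin, y along the hinge, z up. Its stand (36 x 66 mm) ends 6 mm above it, two stop arms 14 mm. The leaning tag's free edge is 61 mm above and 34 mm beside it: best pushed level there, with the last 20 mm of the fingertips (higher up, the gripper may catch the edge). Its bay changes
- tag_b (a joint): white plastic tag, 50 wide x 70 tall x 4 mm, about 40 g, hinged along its lower edge. 0 = upright; +0.50 = leaning fully away from the robot, towards its bin, disc face up; -0.50 = leaning fully towards the robot, bars face up. It falls by its own weight to the side it leans to, onto a stop: no spring, well under 1 N at the free edge tips it
- tag_b_hinge (a point): middle of the hinge line of tag_b, 28 mm above the bench; x points to its bin, y along the hinge, z up. Its stand (36 x 66 mm) ends 6 mm above it, two stop arms 14 mm. The leaning tag's free edge is 61 mm above and 34 mm beside it: best pushed level there, with the last 20 mm of the fingertips (higher up, the gripper may catch the edge). Its bay changes
- tag_c (a joint): white plastic tag, 50 wide x 70 tall x 4 mm, about 40 g, hinged along its lower edge. 0 = upright; +0.50 = leaning fully away from the robot, towards its bin, disc face up; -0.50 = leaning fully towards the robot, bars face up. It falls by its own weight to the side it leans to, onto a stop: no spring, well under 1 N at the free edge tips it
- tag_c_hinge (a point): middle of the hinge line of tag_c, 28 mm above the bench; x points to its bin, y along the hinge, z up. Its stand (36 x 66 mm) ends 6 mm above it, two stop arms 14 mm. The leaning tag's free edge is 61 mm above and 34 mm beside it: best pushed level there, with the last 20 mm of the fingertips (higher up, the gripper may catch the edge). Its bay changes
- tag_d (a joint): white plastic tag, 50 wide x 70 tall x 4 mm, about 40 g, hinged along its lower edge. 0 = upright; +0.50 = leaning fully away from the robot, towards its bin, disc face up; -0.50 = leaning fully towards the robot, bars face up. It falls by its own weight to the side it leans to, onto a stop: no spring, well under 1 N at the free edge tips it
- tag_d_hinge (a point): middle of the hinge line of tag_d, 28 mm above the bench; x points to its bin, y along the hinge, z up. Its stand (36 x 66 mm) ends 6 mm above it, two stop arms 14 mm. The leaning tag's free edge is 61 mm above and 34 mm beside it: best pushed level there, with the last 20 mm of the fingertips (higher up, the gripper may catch the edge). Its bay changes
- bin_full1: open grey bin 95 (x) x 82 (y) x 34 mm, standing loose on the board in one of the four bays (which one changes), right behind that bay's tag; origin at the centre of its underside. FULL: six red flask stoppers in all six places, tops 35 mm above its underside
- bin_full2: open grey bin 95 (x) x 82 (y) x 34 mm, standing loose on the board in one of the four bays (which one changes), right behind that bay's tag; origin at the centre of its underside. FULL: six red flask stoppers in all six places, tops 35 mm above its underside
- bin_part: open grey bin 95 (x) x 82 (y) x 34 mm, standing loose on the board in one of the four bays (which one changes), right behind that bay's tag; origin at the centre of its underside. NOT full: only two stoppers
- bin_empty: open grey bin 95 (x) x 82 (y) x 34 mm, standing loose on the board in one of the four bays (which one changes), right behind that bay's tag; origin at the centre of its underside. NOT full: empty
- stopper: loose red flask stopper, 30 mm diameter, 30 mm tall, standing on the board between two tags, half-way between their bays; bystander; origin at its underside
- vial: small capped vial, 24 mm diameter, 38 mm tall, standing on the board between two tags, half-way between their bays; bystander; origin at its underside
- flask: conical glass flask with red stopper, 84 mm diameter, 155 mm tall, on the bench left of the board; bystander; origin at its underside
- reagent: bottle, 64 mm diameter, 130 mm tall, right of the board; bystander; origin at its underside
- beaker: white beaker, 68 mm diameter, 80 mm tall, right of the board; bystander; origin at its underside
- wrench: wrench 150 mm long lying flat left of the board; bystander; origin at its underside
- spatula: spatula 180 mm long lying across between robot and board; bystander; origin at its underside
Things that resemble listed ones, but are neither listed nor needed, are in the scene too. What is shaped like the bin_empty but blue or yellow is not meant. What is shaped like the bin_part but yellow is not meant.

How it is judged:
By the outcome, as a careful person would: the job done as asked, in the order asked, and still so for the second after the job is handed in, with the robot touching nothing.
It also fails if it takes over 64 s, if anything falls off the work surface, if the arm or the gripper's body presses on something with over 40 N, if the wrist force passes 120 N, or if a joint passes its speed limit or range.

## Working session

There is one attempt and no reset: what is moved stays moved. The work goes in short steps, Python scripts to look and compute and a tool call to move; the robot and the scene stay as the last step left them, time stands still between calls to the robot, and variables do not carry over. Pictures are saved under pics/ and viewed, about 8 in all and at most 12, crops included, and the job is handed in when it is done.

Besides the shell and the picture viewer there is one more tool, called after "Request:" in YAML: its name, and indented under it one key for each argument. arm_command: Moves the arm, as the interface text tells. Shift numbers are shares of 0.08 m and turn numbers shares of 60 degrees, none past 1 either way. Its arguments: {"type":"object","properties":{"translation":{"type":"array"},"rotation":{"type":"array"},"grip":{"type":"array"}},"required":["translation","rotation","grip"]}

```bash
mkdir -p pics
python3 - <<'E'
from rig import bot, eyes, models
import cv2,numpy as np
s=bot.read_state();print({k:np.round(s[k],3).tolist() for k in('time_s','position','tcp_rot','opening','force')})
for c in("top","scene"):
    d=eyes.capture(c);np.savez(c+'.npz',**d);cv2.imwrite(f'pics/{c}1.png',cv2.resize(d['image'],(800,600)))
    for t in("tag_a_hinge","board","bin_full1","bin_part","bin_empty"):
        print(c,t,[(np.round(np.array(r['point'])*[512,384],1).tolist(),round(r['conf'],2)) for r in models.spot_point(c,t)])
E
```

```text
{'time_s': 0.0, 'position': [0.197, 0.592, 0.244], 'tcp_rot': [[0.949, -0.001, 0.316], [-0.316, -0.002, 0.949], [-0.0, -1.0, -0.002]], 'opening': 1.001, 'force': [0.9, 0.138, 0.152]}
top tag_a_hinge [([284.6, 194.8], 0.53)]
top board [([242.6, 172.0], 0.95)]
top bin_full1 [([284.5, 155.9], 0.97), ([252.2, 157.8], 0.61)]
top bin_part [([162.3, 250.5], 0.72), ([201.4, 150.5], 0.58)]
top bin_empty [([156.1, 157.6], 0.86), ([209.7, 246.4], 0.84), ([282.1, 196.3], 0.65), ([230.7, 154.0], 0.58)]
scene tag_a_hinge [([222.5, 174.1], 0.61)]
scene board [([251.3, 221.8], 0.96)]
scene bin_full1 [([189.7, 219.7], 0.61)]
scene bin_part [([289.7, 268.5], 0.84)]
scene bin_empty [([256.3, 253.5], 0.82), ([330.6, 166.2], 0.76), ([360.4, 296.8], 0.61)]
```

View pics/top1.png

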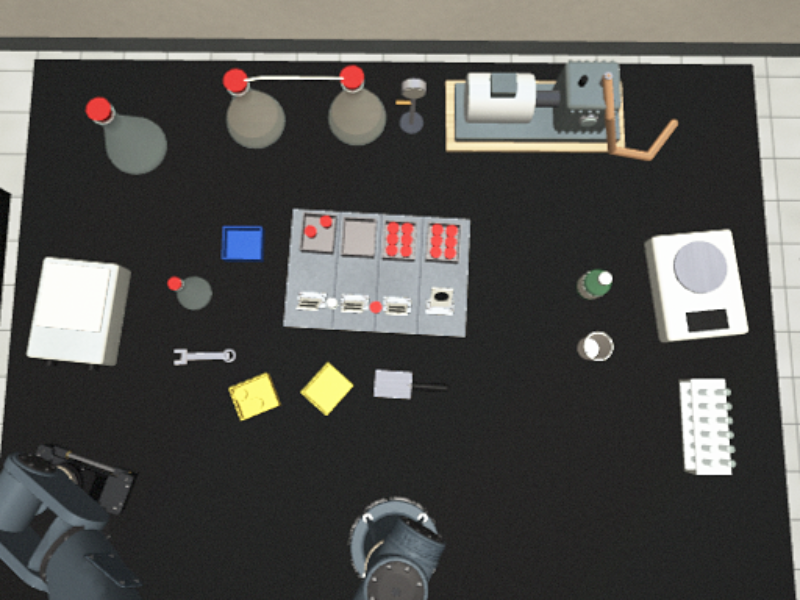

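View pics/scene1.png

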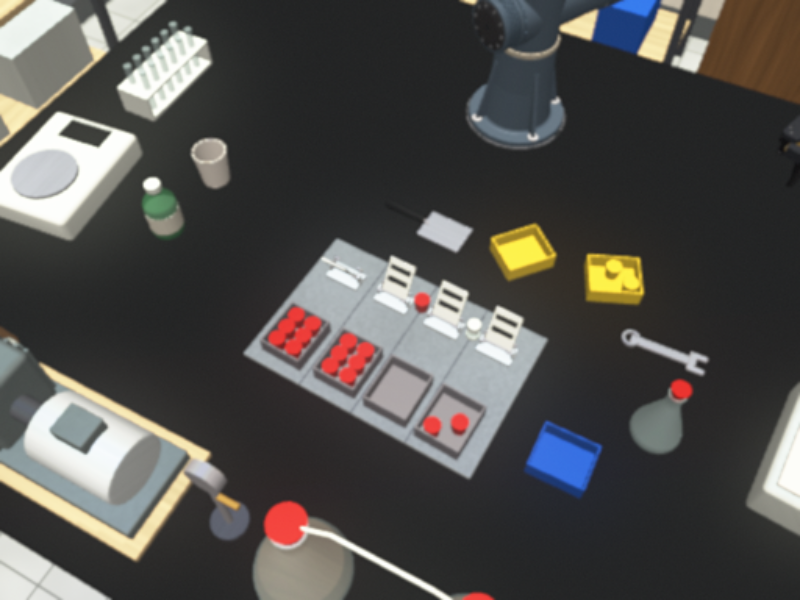

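The top view (up = +x, left = +y) shows the bays from left to right.

| Bay | Bin | Tag (pixel) |
|---|---|---|
| 1 | part (318,232) | bars (311,301) |
| 2 | empty (359,238) | bars (353,303) |
| 3 | full (400,240) | bars (397,306), wrong |
| 4 | full (443,242) | disc (440,297), leaning to its bin |

The scene view agrees. The look-alikes are the blue bin at (243,244) and the yellow bins at (254,396) and (327,388), all off the board. Only the bay 3 tag seems to need a push. Next I'll locate the board.

```bash
cat > h.py <<'E'
import numpy as np,cv2
from scipy.optimize import least_squares
def fit():
    C={c:np.load(c+'.npz') for c in('top','scene')}
    P={'top':[(293,209),(470,218),(466,336),(284,326)],'scene':[(470,479),(246,353),(338,239),(547,340)]}
    L=np.array([[.15,.225,.008],[.15,-.225,.008],[-.15,-.225,.008],[-.15,.225,.008]])
    def W(p,q):
        c,s=np.cos(p[2]),np.sin(p[2]);q=np.atleast_2d(q)
        return np.c_[p[0]+c*q[:,0]-s*q[:,1],p[1]+s*q[:,0]+c*q[:,1],q[:,2]]
    def pr(c,X): 
        d=C[c];return cv2.projectPoints(X,d['rvec'],d['tvec'],d['mtx'],None)[0][:,0]
    f=lambda p:np.concatenate([(pr(c,W(p,L))-(np.array(P[c])+.5)*.64).ravel() for c in C])
    r=least_squares(f,[.6,0,0]);return r.x,r.fun,W,pr,C
E
python3 - <<'E'
from h import *
p,f,W,pr,C=fit();print(p[:2],np.degrees(p[2]),f.round(1))
for y in(.1575,.0525,-.0525,-.1575):print(y,W(p,[-.08,y,.028]).round(4))
for c,(u,v,w,h) in{'top':(170,120,140,105),'scene':(150,140,212,175)}.items():
    im=C[c]['image'].copy()
    big=cv2.resize(im[v:v+h,u:u+w],None,fx=3.7,fy=3.7,interpolation=cv2.INTER_CUBIC)
    for y in(.1575,.0525,-.0525,-.1575):
        for q in([-.08,y-.025,.028],[-.08,y+.025,.028],[-.114,y-.025,.089],[-.114,y+.025,.089]):
            a=(pr(c,W(p,q))[0]+.5-[u,v])*3.7;cv2.circle(big,tuple(int(t) for t in a),2,(0,255,0),-1)
    cv2.imwrite(f'pics/{c}2.png',big)
a=cv2.imread('pics/top2.png');print(a.shape)
E
```

```text
[0.65661744 0.04642691] -3.223577119480718 [-1.2 -1.3 -1.  -0.3 -1.7 -0.5 -1.7 -0.9 -0.3 -1.  -2.  -0.7 -0.9 -1.4
  0.5 -1.4]
0.1575 [[0.5856 0.2082 0.028 ]]
0.0525 [[0.5797 0.1033 0.028 ]]
-0.0525 [[ 0.5738 -0.0015  0.028 ]]
-0.1575 [[ 0.5679 -0.1063  0.028 ]]
(388, 518, 3)
```

View pics/scene2.png

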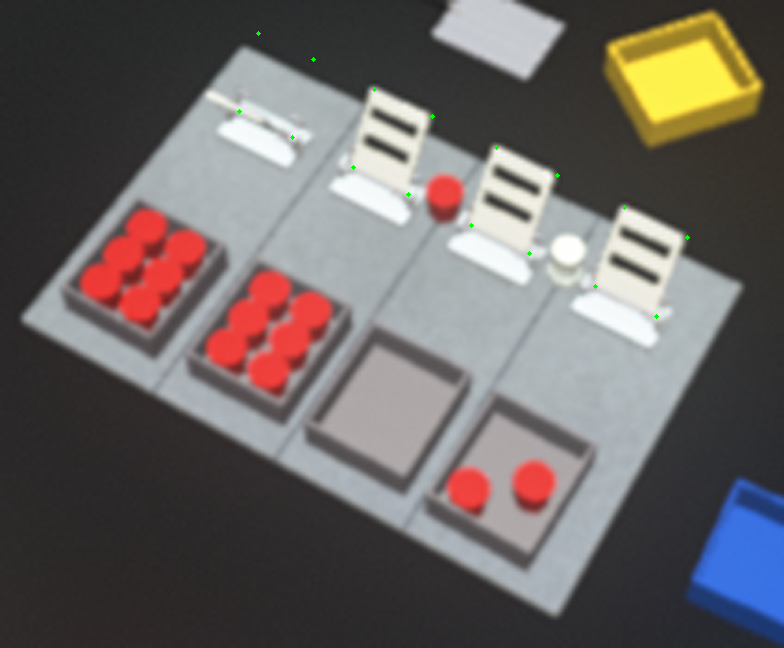

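The projected hinges and the free edges of the tags that lean to the robot (green dots) fall on the picture. The bars tags show at about (395,130), (510,185) and (645,255). Tag 4, at about (260,117), is seen nearly edge-on, leaning to its bin. The tag to flip is in bay 3, in front of the full bin at (270,325). I'm moving over there, closing the gripper on the way.

Request:
arm_command:
  translation:
    - [0.4,0,-0.4]
    - [0.8,0,-0.8]
    - [1,0,-1]
    - [1,0,-1]
  rotation:
    - [0,-0.1,0]
    - [0,-0.2,0]
    - [0,-0.253,0]
    - [0,-0.253,0]
  grip: [1,1,1,1]

```text
time_s: 1.0
position: [0.2491, 0.4892, 0.2446]
tcp_rot: [[0.998, -0.0, 0.06], [-0.06, -0.002, 0.998], [-0.0, -1.0, -0.002]]
force: [-0.5, -0.4, 0.3]
opening: 0.722
```

Request:
arm_command:
  translation:
    - [0.3,0,-0.5]
    - [0.58,0,-0.98]
    - [0.58,0,-0.98]
  rotation:
    - [0,0,0]
    - [0,0,0]
    - [0,0,0]
  grip: [1,1,1]

```text
time_s: 1.3
position: [0.2914, 0.4082, 0.2446]
tcp_rot: [[0.998, -0.0, 0.062], [-0.062, -0.002, 0.998], [-0.0, -1.0, -0.002]]
force: [-0.8, -0.2, 0.2]
opening: 0.448
```

Request:
arm_command:
  translation:
    - [0.3,0,-0.5]
    - [0.58,0,-0.98]
    - [0.58,0,-0.98]
  rotation:
    - [0,0,0]
    - [0,0,0]
    - [0,0,0]
  grip: [1,1,1]

```text
time_s: 1.6
position: [0.3339, 0.3281, 0.2448]
tcp_rot: [[0.998, 0.001, 0.062], [-0.062, -0.0, 0.998], [0.001, -1.0, -0.0]]
force: [0.3, 0.1, -0.0]
opening: 0.174
```

Request:
arm_command:
  translation:
    - [0.3,0,-0.5]
    - [0.58,0,-0.98]
    - [0.58,0,-0.98]
  rotation:
    - [0,0,0]
    - [0,0,0]
    - [0,0,0]
  grip: [1,1,1]

```text
time_s: 1.9
position: [0.3766, 0.2476, 0.2449]
tcp_rot: [[0.998, 0.003, 0.062], [-0.062, 0.0, 0.998], [0.003, -1.0, 0.0]]
force: [-0.0, 1.4, -0.4]
opening: 0.011
```

Request:
arm_command:
  translation:
    - [0.3,0,-0.5]
    - [0.58,0,-0.98]
    - [0.58,0,-0.98]
  rotation:
    - [0,0,0]
    - [0,0,0]
    - [0,0,0]
  grip: [1,1,1]

```text
time_s: 2.2
position: [0.4191, 0.1668, 0.245]
tcp_rot: [[0.998, 0.004, 0.062], [-0.062, 0.0, 0.998], [0.004, -1.0, 0.0]]
force: [0.1, -0.2, -0.4]
opening: 0.005
```

Request:
arm_command:
  translation:
    - [0.3,0,-0.5]
    - [0.58,0,-0.98]
    - [0.58,0,-0.98]
  rotation:
    - [0,0,0]
    - [0,0,0]
    - [0,0,0]
  grip: [1,1,1]

```text
time_s: 2.5
position: [0.4615, 0.0858, 0.245]
tcp_rot: [[0.998, 0.005, 0.061], [-0.061, -0.0, 0.998], [0.005, -1.0, -0.0]]
force: [0.3, 0.3, -0.1]
opening: 0.008
```

Request:
arm_command:
  translation:
    - [0.3,0,-0.5]
    - [0.58,0,-0.98]
    - [0.58,0,-0.98]
    - [0.58,0,-0.98]
  rotation:
    - [0,0,0]
    - [0,0,0]
    - [0,0,0]
    - [0,0,0]
  grip: [1,1,1,1]

```text
time_s: 2.9
position: [0.4996, 0.008, 0.2443]
tcp_rot: [[0.998, -0.001, 0.058], [-0.058, 0.002, 0.998], [-0.001, -1.0, 0.002]]
force: [-1.1, 1.0, 0.0]
opening: 0.002
```

Run:
```python
from rig import bot, eyes, models
from h import *
p,_,W,_,_=fit()
s=bot.read_state();d=eyes.capture("wrist");im=d['image'];cv2.imwrite('pics/w1.png',im)
print(s['position'],s['opening'],s['time_s'])
H=np.eye(4);H[:3,:3]=s['tcp_rot'];H[:3,3]=s['position'];T=np.linalg.inv(H@d['hand_eye'])
for y in(.0525,-.0525,-.1575):
  for q in([-.08,y,.028],[-.114,y-.025,.089],[-.114,y+.025,.089]):
    X=T@np.r_[W(p,q)[0],1];u=d['mtx']@X[:3];u=u[:2]/u[2];print(y,u.round())
    cv2.circle(im,tuple(int(t) for t in u),3,(0,255,0),-1)
print([(np.array(r['point'])*[512,384],r['conf']) for r in models.spot_point('wrist','tag_a_hinge')])
cv2.imwrite('pics/w1.png',im)
```

```text
[0.49956029 0.00797604 0.24430027] 0.0023255392199160183 2.9
0.0525 [337. 233.]
0.0525 [329. 225.]
0.0525 [377. 225.]
-0.0525 [254. 234.]
-0.0525 [229. 225.]
-0.0525 [277. 225.]
-0.1575 [171. 234.]
-0.1575 [128. 226.]
-0.1575 [176. 226.]
[(array([169.0112, 231.7056]), 0.73)]
```

View pics/w1.png

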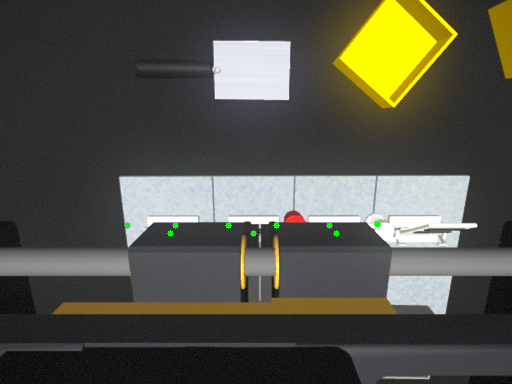

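The wrist view (up = towards the robot, left = -y) shows the stand fronts near columns 173, 254, 334 and 414 at row 219. They match the predicted bays, so the closed fingers are in line with bay 3. I'm descending short of the tag.

Request:
arm_command:
  translation:
    - [0,0.5,-0.03]
    - [0,1,-0.03]
    - [0,1,-0.03]
  rotation:
    - [0,0,0]
    - [0,0,0]
    - [0,0,0]
  grip: [1,1,1]

```text
time_s: 3.3
position: [0.4948, 0.0066, 0.1608]
tcp_rot: [[0.998, -0.012, 0.055], [-0.055, 0.003, 0.998], [-0.012, -1.0, 0.002]]
force: [0.4, -0.6, 0.3]
opening: 0.003
```

Request:
arm_command:
  translation:
    - [0,0.4,0]
    - [0,0.77,0]
    - [0,0.77,0]
    - [0,0.77,0]
  rotation:
    - [0,0,0]
    - [0,0,0]
    - [0,0,0]
    - [0,0,0]
  grip: [1,1,1,1]

```text
time_s: 3.7
position: [0.4996, 0.0047, 0.1042]
tcp_rot: [[0.998, 0.001, 0.056], [-0.056, 0.0, 0.998], [0.001, -1.0, 0.0]]
force: [-0.3, 0.1, 0.2]
opening: 0.004
```

Request:
arm_command:
  translation:
    - [0.2,0.02,0]
    - [0.4,0.02,0]
    - [0.6,0.02,0]
    - [0.8,0.02,0]
    - [1,0.02,0]
  rotation:
    - [0,0,0]
    - [0,0,0]
    - [0,0,0]
    - [0,0,0]
    - [0,0,0]
  grip: [1,1,1,1,1]

```text
time_s: 4.2
position: [0.5811, -0.0004, 0.1045]
tcp_rot: [[0.998, 0.004, 0.056], [-0.056, -0.001, 0.998], [0.004, -1.0, -0.0]]
force: [-0.4, -0.1, 0.4]
opening: 0.004
```

Run:
```python
from rig import bot, eyes
import cv2
s=bot.read_state();print(s['position'],s['force'])
im=eyes.capture("scene")['image'];cv2.imwrite('pics/s3.png',cv2.resize(im[140:315,150:362],None,fx=3.7,fy=3.7,interpolation=cv2.INTER_CUBIC))
```

```text
[ 5.81149257e-01 -4.47614837e-04  1.04521176e-01] [-0.43997956 -0.09303892  0.43516117]
```

View pics/s3.png

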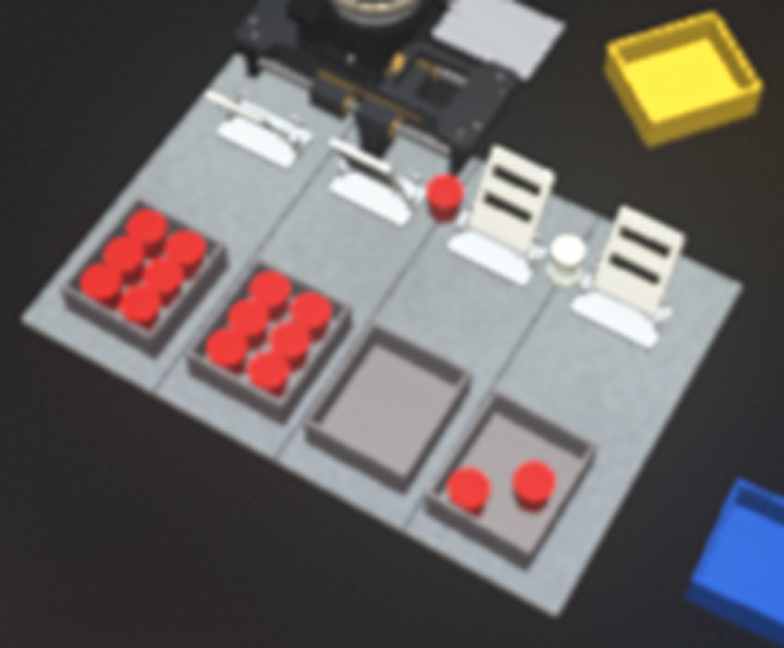

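Tag 3, at (370,165), now lies over towards its bin like tag 4. I'm backing off level, then going up.

Request:
arm_command:
  translation:
    - [-0.3,0,0]
    - [-0.6,0,0]
    - [-1,0,0]
    - [-1,0,0]
  rotation:
    - [0,0,0]
    - [0,0,0]
    - [0,0,0]
    - [0,0,0]
  grip: [1,1,1,1]

```text
time_s: 4.65
position: [0.4936, 0.0053, 0.1028]
tcp_rot: [[0.998, -0.006, 0.056], [-0.056, 0.001, 0.998], [-0.006, -1.0, 0.001]]
force: [-0.1, -0.3, -0.3]
opening: 0.008
```

Request:
arm_command:
  translation:
    - [0,-0.5,0]
    - [0,-1,0]
    - [0,-1,0]
  rotation:
    - [0,0,0]
    - [0,0,0]
    - [0,0,0]
  grip: [1,1,1]

```text
time_s: 4.95
position: [0.5035, 0.0034, 0.1877]
tcp_rot: [[0.998, 0.014, 0.056], [-0.056, -0.003, 0.998], [0.014, -1.0, -0.002]]
force: [0.6, 0.3, -0.2]
opening: 0.007
```

Request:
arm_command:
  translation:
    - [-0.3,-0.5,0.5]
    - [-0.4,-1,1]
    - [-0.4,-1,1]
    - [-0.4,-1,1]
  rotation:
    - [0,0,0]
    - [0,0,0]
    - [0,0,0]
    - [0,0,0]
  grip: [1,1,1,1]

```text
time_s: 5.35
position: [0.4728, 0.0872, 0.2645]
tcp_rot: [[0.999, 0.007, 0.053], [-0.053, -0.0, 0.999], [0.007, -1.0, 0.0]]
force: [0.6, -0.6, 0.5]
opening: 0.007
```

Request:
arm_command:
  translation:
    - [-0.3,0,0.5]
    - [-0.6,0,1]
    - [-0.6,0,1]
    - [-0.6,0,1]
  rotation:
    - [0,0,0]
    - [0,0,0]
    - [0,0,0]
    - [0,0,0]
  grip: [1,1,1,1]

```text
time_s: 5.75
position: [0.4281, 0.1682, 0.2609]
tcp_rot: [[0.999, -0.0, 0.055], [-0.055, -0.001, 0.999], [-0.0, -1.0, -0.001]]
force: [1.7, -0.2, 0.5]
opening: 0.004
```

Request:
arm_command:
  translation:
    - [-0.3,0,0.5]
    - [-0.6,0,1]
    - [-0.6,0,1]
    - [-0.6,0,1]
  rotation:
    - [0,0,0]
    - [0,0,0]
    - [0,0,0]
    - [0,0,0]
  grip: [1,1,1,1]

```text
time_s: 6.15
position: [0.3859, 0.2503, 0.2611]
tcp_rot: [[0.998, 0.001, 0.056], [-0.056, -0.001, 0.998], [0.001, -1.0, -0.001]]
force: [-0.1, -0.2, 0.8]
opening: 0.006
```

Run:
```python
from rig import bot, eyes
import cv2,numpy as np
s=bot.read_state();print(s['time_s'],s['position'],s['force'],np.abs(s['qvel']).max())
a=eyes.capture("scene")['image'];b=eyes.capture("top")['image']
a=cv2.resize(a[140:260,150:350],(560,336),interpolation=cv2.INTER_CUBIC)
b=cv2.resize(b[130:225,170:310],(560,380)[:2],interpolation=cv2.INTER_CUBIC)[:264+116]
im=np.vstack([a,b]);im=cv2.resize(im,None,fx=.83,fy=.83);print(im.shape);cv2.imwrite('pics/f.png',im)
```

```text
6.15 [0.3858856  0.25026379 0.26108758] [-0.10973921 -0.24311745  0.81462221] 2.0520006414404457
(594, 465, 3)
```

View pics/f.png

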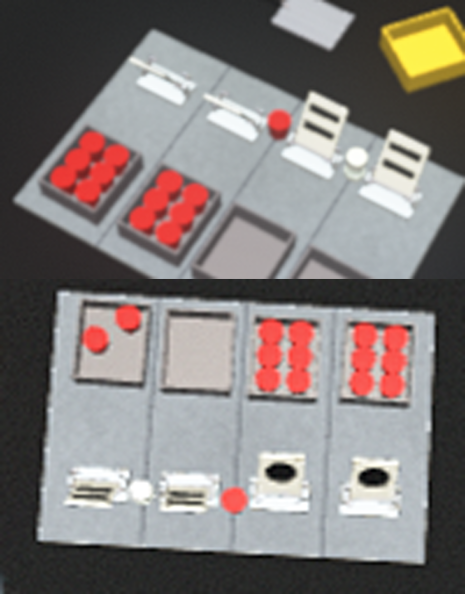

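Both full bins now show the disc (283,472 and 373,478 in the lower half), and the part and empty bins show bars. The stopper, vial and bins have not moved, and the arm is clear.

```bash
python3 -c "
from rig import bot
print(bot.hand_in())"
```

```text
the job is handed in; nothing more can be done
None
```

The board is set as asked, and I handed the job in at about 6 s of robot time. Only one tag was wrong: the one in front of the inner full bin (third bay from the left). I pushed it over towards its bin with closed fingertips, backed off level, and moved clear.

In the last top and scene pictures, both full bins show the disc, and the partly filled and empty bins show the bars. The bins, stopper and vial had not moved, and the measured force stayed at noise level (under 2 N) throughout. No check failed. The board position fit was off by about 1 pixel, too little to affect the push.

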